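# Hold a gate hinge leaf in mesh for its pin

### The job

Lift the bare bright-metal hinge leaf (single knuckle in the middle) out of its slot in the wooden stand and slide its knuckle into the gap between the two knuckles on the jamb block in the vise, until all three bores are in line for the pin, without ramming the jamb or disturbing the other things. Finish still gripping the leaf there, upright and steady, carrying its weight so that it neither rests nor presses on the jamb.

Things in the scene. Friction and masses are not known exactly. Their poses are not given: they have to be found in the camera images.
- leaf: Loose bright-metal hinge leaf, 0.5 kg: upright plate 8 mm thick, 64.5 long, 96 high, one tubular knuckle (diameter 26, bore 13, 33 long) at mid height of one end. Origin: centre of the bore, mid height. z up along the bore, x from the bore along the plate (plate x 15.5 to 80, z -48 to 48, mid plane y = 0). In the stand its top edge is 111 mm above the bench. Grip across the 8 mm, from above.
- jamb: Wooden block upright in the vise; its dark-steel fixed leaf has two knuckles (diameter 26, bore 13, 29 long), one above the other, gap 38 mm. Fixed. Origin: on their bore axis, mid gap, 183 mm above the bench. z up; x level, away from the block to the open side: the loose leaf comes from there, its x along this x (hinge opened flat). Plate x -15.5 to -80; block y -4 to -54, top z 57.
- vise: Blue bench vise, fixed, jaws 100 mm wide, tops 120 mm above the bench. Origin: centre of its base on the bench; x to its anvil end, away from the robot. About 350 mm long, x -220 to 130 mm, a slanting handle bar at the robot's end. The jamb's bore axis is at x -29, y 50.5 mm of this frame.
- stand: Wooden stand, 60 x 183 x 45 mm high, fixed; origin: centre of its underside. Three slots along own x at y = -66, 0, 66 mm, 11 mm wide, 30 deep (floor 15 mm above the bench), open at both ends. Each holds a leaf on edge, the leaf's x along the stand's x, knuckles overhanging the stand's -x end.
- spare_pair: Other hinge leaf, painted red, two knuckles; same plate and axes as leaf; stands in another slot. Leave alone.
- spare_end: Other hinge leaf, painted green, one long knuckle over its upper half; same plate and axes as leaf; stands in another slot. Leave alone.
- pin: Brass hinge pin, 12 mm thick, about 115 mm long, with a square head, lying in a steel tray 22 mm high. It goes in later by another hand. Leave alone.
- tin: Round brass tin with a white lid, 68 mm diameter, 55 mm high. Leave alone.
- oiler: Copper oil can, 72 mm diameter, 160 mm high with its spout. Leave alone.
- hammer: Hammer, 280 mm long, lying on the bench right of the vise. Leave alone.
- file: Flat file with a wooden handle, 280 mm long, lying on the bench left of the stand. Leave alone.
- leaf_grip (a point): Point of the loose leaf to grip: on the plate's mid plane, 50 mm along own x from the bore, 32 mm above its middle (16 mm below the top edge). Axes as leaf.
- jamb_top (a point): Centre of the upper jamb knuckle's upper rim, on the bore axis 48 mm above the gap's middle. With all bores in line the loose knuckle has 2.5 mm of play above, below and towards the fixed plate.
Not all that is in view belongs to the job. What is shaped like the stand but black or white is not meant. Leave any blue or yellow look-alike of the leaf alone.

How it is judged:
On the way:
1. the bright leaf is lifted clear above the stand in the gripper (z of leaf in the frame of stand above 0.1 m and contact force between the fingers and leaf above 2 N), for 0.1 s.
At the end, for the whole second after the job is handed in: The leaf's knuckle is between the two jamb knuckles, bore axes within 3 mm sideways and 0.06 rad, centre within 3 mm of the gap's mid height; the fingers grip the leaf (over 5 N), it stands still, and it bears on the jamb with less than 2.5 N (horizontal distance between leaf and jamb below 0.003 m and z of leaf in the frame of jamb between -0.003 and 0.003 m and angle between the z axis of leaf and the z axis of jamb, either way round below 0.06 rad and contact force between the fingers and leaf above 5 N and contact force between leaf and jamb below 2.5 N and linear speed of leaf below 0.02 m/s); the arm keeps its last pose, push and grip.
It fails at once if the leaf is rammed against the jamb (over 40 N) (contact force between leaf and jamb above 40 N).
It fails at once if one of the other leaves is shifted (over 15 mm) (distance of any of spare_pair, spare_end from where it was at the start of the episode above 0.015 m).
It fails at once if the pin, tin, oil can, hammer or file is disturbed (over 25 mm) (distance of any of pin, tin, oiler, hammer, file from where it was at the start of the episode above 0.025 m).
It also fails if it takes over 43 s, if anything falls off the work surface, if the arm or the gripper's body presses on something with over 40 N, if the wrist force passes 120 N, or if a joint passes its speed limit or range.

### The arm

A 7-joint arm with a two-finger parallel gripper is mounted at the origin on the work surface. World frame = base frame: x ahead of the robot, y to its left, z up, the work surface at z = 0. Lengths are in m, angles in rad, forces in N, time in s.
With the tool pointing down it reaches from about 0.425 to 0.875 m from the base axis. Payload 4.7 kg.
Tool frame: the origin (TCP) lies midway between the tips of the shut fingers; the grasp point (between the pads) lies 19 mm behind it; z points along the fingers, y is the line along which they close (so a half turn about z gives the same grasp; the last joint's range is limited). The gripper opens to 87 mm and grips with 3 to 60 N. Pads are 19 mm wide; open, the fingers measure 117 mm over their backs; the gripper's body (75 mm by 190 mm) begins 51 mm behind the grasp point.
Start: joints at [-1.272, 0.321, -0.07, 1.45, 0.023, 1.371, -0.057], TCP at [0.183, 0.624, 0.223] pointing down, gripper open.
Joint ranges: [-2.86, 2.86], [-0.3, 2.09], [-1.38, 1.24], [0.06, 2.45], [-1.56, 4.7], [0.09, 2.05], [-2.69, 2.69]. Speed limits (rad/s): [2.57, 2.57, 3.14, 3.14, 3.14, 3.14, 3.14].

### API

Orientations are given as [roll, pitch, yaw] about the fixed x, y, z axes, in that order (R = Rz(yaw) Ry(pitch) Rx(roll)).
In Python, from rig import arm, viewer, workorder gives the robot as it stands. The module is installed in compiled form; this text tells all that it offers.
- The arm moves only by the tool play_rows, never from a script. Its argument "increments" is a list of rows, each a list of 3 entries, a list of its own where there are three numbers: the shift along the tool's x, y, z in mm, then the turn, a rotation vector about the tool's x, y, z in degrees, then the closure, from 0 (fully open) to 1 (shut). In form: [[[tx, ty, tz], [ax, ay, az], fingers], ...]. A call has 1 to 12 rows; each row shifts and turns the commanded pose from where the row before left it, along the tool's axes as they then stand; what a row does not reach is not made up. A row lasts 1/12 s, in which the tool goes at most 41.7 mm and 7.16 degrees, less where a joint would pass 70% of its speed; a pose out of reach is approached as far as the arm can. A call with a gripper value outside its range is refused whole. The fingers move at their own pace and stop on an object; "newtons" is the grip in N (left out, the last holds). Time passes only in rows, so rows that do not move let the fingers close. It gives the time, the measured TCP pose, the force, the opening and the grip force at its end, in the units of the state.
- arm.read_state(): the state, without advancing time (a new reading comes with each control period).
- viewer.get_image(name): name is "side" or "top" or "wrist"; returns the picture (384x512x3 uint8, red, green, blue); there is no depth.
- viewer.get_calibration(name): a dict with "fx", "fy", "cx", "cy" (pixels), "rvec" (rotation vector, rad) and "tvec" (3), from world to camera coordinates, as OpenCV has them. Camera axes: x right, y down, z forward; pixel columns grow to the right and rows downward; lengths in m; the calibration is good to about 2 mm. A picture is of the moment at which its call begins: read the wrist's pose just before it. get_calibration takes no time and is no camera call; for the wrist camera it gives the pose at the moment of the call.
- workorder.hand_in(): hands the job in; it is judged then, once.
The state is a dict: "clock": time; "joint_positions": joint angles; "joint_vel": joint speeds; "joint_efforts": joint torques, N m; "ee_pos": TCP position; "orientation": TCP orientation; "contact_force": force on the tool from outside, world axes, zero at the start; "torque": the same for the moment, N m; "finger_gap": finger opening in m; "grasp_force": force on a finger pad.
Only numpy, scipy, OpenCV 4.12 (cv2) and the standard library are available. Lean on these libraries where they do the work, as an engineer would, in place of code of your own. Each camera call takes 0.05 s, during which the arm holds its last target. There are 200 camera calls.

## Working session

There is one attempt and no reset: what is moved stays moved. The work goes in short steps, Python scripts to look and compute and a tool call to move; the robot and the scene stay as the last step left them, time stands still between calls to the robot, and variables do not carry over. Pictures are saved under pics/ and viewed, at most 10 in all, crops included, and the job is handed in when it is done.

Besides the shell and the picture viewer there is one more tool, called after ">>>" as name([rows], argument=value, ...), one row to a line, values as JSON. play_rows: Moves the arm, as the interface text tells. Its arguments: {"type":"object","properties":{"increments":{"type":"array","items":{"type":"array"}},"newtons":{"type":"number"}},"required":["increments"]}

```bash
mkdir -p pics; cat > h.py <<'E'
import numpy as np, cv2
from scipy.spatial.transform import Rotation as Ro
from rig import arm, viewer, workorder
def cal(n):
    c=viewer.get_calibration(n); K=np.array([[c['fx'],0,c['cx']],[0,c['fy'],c['cy']],[0,0,1.]])
    return K,cv2.Rodrigues(np.array(c['rvec'],float))[0],np.array(c['tvec'],float).ravel()
def ray(c,uv):
    K,R,t=c; d=R.T@np.linalg.inv(K)@np.array([uv[0],uv[1],1.]); return -R.T@t,d
def onz(c,uv,z):
    o,d=ray(c,uv); return o+d*(z-o[2])/d[2]
def proj(c,p):
    K,R,t=c; q=K@(R@np.array(p)+t); return q[:2]/q[2]
def tri(c1,u1,c2,u2):
    P=lambda c:c[0]@np.c_[c[1],c[2]]
    X=cv2.triangulatePoints(P(c1),P(c2),np.array(u1,float).reshape(2,1),np.array(u2,float).reshape(2,1)).ravel(); return X[:3]/X[3]
def snap(n,f):
    c=cal(n); im=viewer.get_image(n); cv2.imwrite(f'pics/{f}.png',im[...,::-1]); return c,im
E
python3 - <<'E'
from h import *
for n in('top','side','wrist'):
    c,im=snap(n,n+'0'); print(n,c[0][0,0],-c[1].T@c[2],c[1][2])
s=arm.read_state();print(s)
a=cv2.imread('pics/top0.png');b=cv2.imread('pics/side0.png')
E
```

```text
top 357.70841544039257 [0.39471405 0.07688835 1.42527728] [ 0.11984686 -0.02693862 -0.99242684]
side 392.02979063976994 [0.0278206  1.13759835 1.02839131] [ 0.33272968 -0.73180864 -0.5947664 ]
wrist 270.37553595430836 [0.10397007 0.64738336 0.38260349] [ 0.28344067 -0.08539854 -0.95517981]
{'clock': 0.15, 'joint_positions': array([-1.27189757,  0.32170097, -0.0701229 ,  1.45137681,  0.02260473,
        1.37081171, -0.05692117]), 'joint_vel': array([ 0.0008133 , -0.00203598, -0.00033022, -0.00108093,  0.00052779,
        0.00090103, -0.00169251]), 'joint_efforts': array([ 3.59826590e-04, -4.91796184e+01, -4.04304117e-01, -3.12879825e+01,
       -6.38686842e-02,  4.04464651e-02,  9.65942036e-05]), 'ee_pos': array([0.18253302, 0.62341001, 0.22169075]), 'orientation': array([-3.14008532e+00,  7.80525937e-05,  2.85683391e+00]), 'contact_force': array([ 0.24053078,  0.29357151, -0.19516964]), 'torque': array([ 0.03044203,  0.03074968, -0.00612742]), 'grasp_force': 0.0, 'finger_gap': 0.08696538601581968}
```

View pics/top0.png

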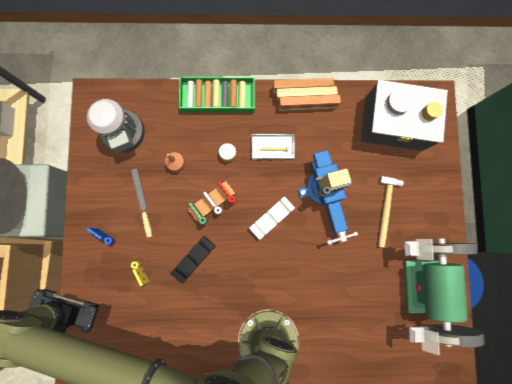

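View pics/side0.png

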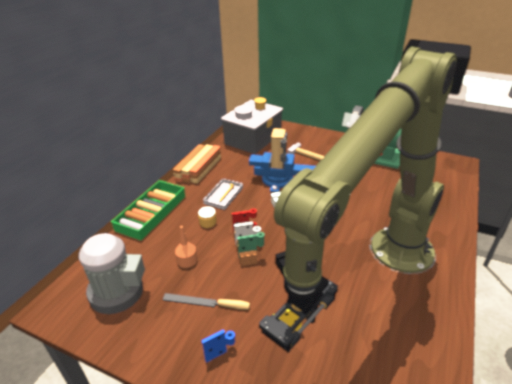

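The top view shows the wooden stand near (212,202): red leaf right, bright leaf in the middle, green leaf left. The vise and jamb are near (330,185). The white stand at (272,217) and the black one at (193,259) are decoys. The side view shows the same things, with the arm not hiding the stand. I'll zoom in on both.

```bash
python3 - <<'E'
import cv2,numpy as np
a=cv2.imread('pics/top0.png');
A=cv2.resize(a[165:235,175:255],None,fx=5,fy=5,interpolation=cv2.INTER_CUBIC)
B=cv2.resize(a[145:215,295:375],None,fx=5,fy=5,interpolation=cv2.INTER_CUBIC)
cv2.imwrite('pics/z1.png',np.hstack([A,B]))
E
```

```text
(no output)
```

View pics/z1.png

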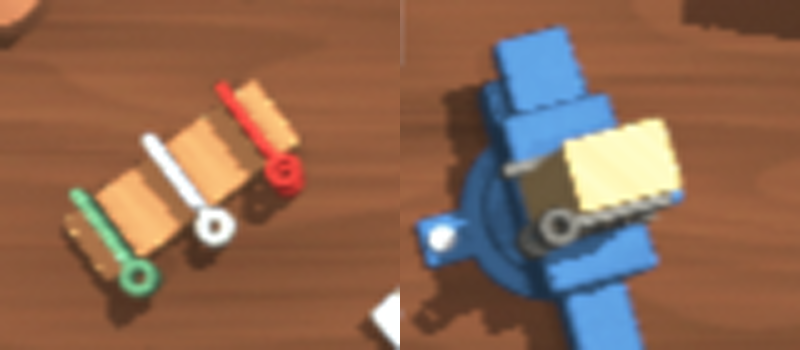

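Zoomed crop: bright leaf's knuckle at about (217.8,210.2), plate far end (204.6,192.6), jamb's upper knuckle rim at (327,190.4), fixed plate's far end (349,184.5) in the full top image.

```bash
python3 - <<'E'
from h import *
c=cal('top')
k=onz(c,(217.4,209.8),.0795);e=onz(c,(204.3,192.3),.111)
print(k,e,np.linalg.norm((e-k)[:2]),np.degrees(np.arctan2(*(e-k)[1::-1])))
j=onz(c,(326.6,190),.231);p=onz(c,(348.5,184),.231)
print(j,p,np.linalg.norm((j-p)[:2]),np.degrees(np.arctan2(*(j-p)[1::-1])))
# vise axis is jamb x-axis perpendicular
print(cal('wrist'))
s=arm.read_state(); R=Ro.from_euler('xyz',s['orientation']).as_matrix();K,Rc,t=cal('wrist')
print(R.T@(-Rc.T@t-s['ee_pos']), R.T@Rc.T)
E
```

```text
[0.49601786 0.18900515 0.0795    ] [0.55847079 0.23511635 0.111     ] 0.07763124844582954 36.43975445715577
[ 0.55066686 -0.1918533   0.231     ] [ 0.57111558 -0.26728261  0.231     ] 0.07815196957732398 105.1681862747487
(array([[270.37553595,   0.        , 253.35924252],
       [  0.        , 270.37553595, 193.10525638],
       [  0.        ,   0.        ,   1.        ]]), array([[ 0.28185173,  0.95945612, -0.00188582],
       [ 0.91661674, -0.26868534,  0.29601003],
       [ 0.28350194, -0.08515951, -0.95518297]]), array([-0.64975514, -0.03465325,  0.39125076]))
[ 0.08212387  0.00073164 -0.1610654 ] [[-9.65163743e-04 -9.55207863e-01 -2.95934125e-01]
 [ 9.99999463e-01 -8.09902068e-04 -6.47233233e-04]
 [ 3.78564614e-04 -2.95934591e-01  9.55208132e-01]]
```

>>> play_rows([
  [[-30,-19,0],[0,0,0],0.5],
  [[-30,-19,0],[0,0,0],0.5],
  [[-30,-19,0],[0,0,0],0.5],
  [[-30,-19,0],[0,0,0],0.5],
  [[-30,-19,0],[0,0,0],0.5],
  [[-30,-19,0],[0,0,0],0.5],
  [[-30,-19,0],[0,0,0],0.5],
  [[-30,-19,0],[0,0,0],0.5],
  [[-30,-19,0],[0,0,0],0.5],
  [[-30,-19,0],[0,0,0],0.5],
  [[-30,-19,0],[0,0,0],0.5],
  [[-30,-19,0],[0,0,0],0.5],
])

```text
clock: 1.15
ee_pos: [0.4649, 0.3023, 0.2225]
orientation: [3.141, -0.0, 2.857]
contact_force: [0.2, 0.1, -0.2]
finger_gap: 0.0438
grasp_force: 0.0
```

>>> play_rows([
  [[-30,-19,0],[0,0,0],0.5],
  [[-30,-19,0],[0,0,0],0.5],
  [[-30,-19,0],[0,0,0],0.5],
  [[0,0,0],[0,0,7],0.5],
  [[0,0,0],[0,0,7],0.5],
  [[0,0,0],[0,0,7],0.5],
  [[0,0,0],[0,0,7],0.5],
  [[0,0,0],[0,0,7],0.5],
  [[0,0,0],[0,0,7],0.5],
  [[0,0,0],[0,0,7],0.5],
  [[0,0,0],[0,0,7],0.5],
  [[0,0,0],[0,0,7],0.5],
])

```text
clock: 2.15
ee_pos: [0.5342, 0.2238, 0.2222]
orientation: [-3.141, 0.0, 1.751]
contact_force: [-0.0, -0.0, 0.1]
finger_gap: 0.0435
grasp_force: 0.0
```

>>> play_rows([
  [[0,0,0],[0,0,7],0.5],
  [[0,0,0],[0,0,7],0.5],
  [[0,0,0],[0,0,7],0.5],
  [[0,0,0],[0,0,7],0.5],
  [[0,0,0],[0,0,7],0.5],
  [[0,0,0],[0,0,7],0.5],
  [[0,0,0],[0,0,7],0.5],
  [[0,0,0],[0,0,7],0.5],
  [[0,0,0],[0,0,7],0.5],
  [[0,0,0],[0,0,0],0.5],
  [[0,0,0],[0,0,0],0.5],
])

```text
clock: 3.07
ee_pos: [0.5343, 0.2239, 0.2223]
orientation: [-3.142, 0.0, 0.661]
contact_force: [0.2, -0.1, -0.0]
finger_gap: 0.0434
grasp_force: 0.0
```

```bash
python3 - <<'E'
from h import *
c,im=snap('wrist','w1'); np.savez('w1.npz',K=c[0],R=c[1],t=c[2])
s=arm.read_state();print(s['clock'],s['ee_pos'],s['orientation'],s['finger_gap'],s['joint_positions'])
for z,p in(('knuckle',(.496,.189,.0795)),('end',(.558,.235,.111))):print(z,proj(c,p))
E
```

```text
3.1167 [0.53429716 0.22392106 0.22238975] [-3.14152304e+00  2.80205548e-04  6.61196255e-01] 0.04373118002021037 [-0.8594702   0.17708112  0.47347983  1.64920504 -0.08268767  1.33551265
 -1.28261632]
knuckle [257.43930851 223.72229558]
end [259.85901838 166.82216918]
```

View pics/w1.png

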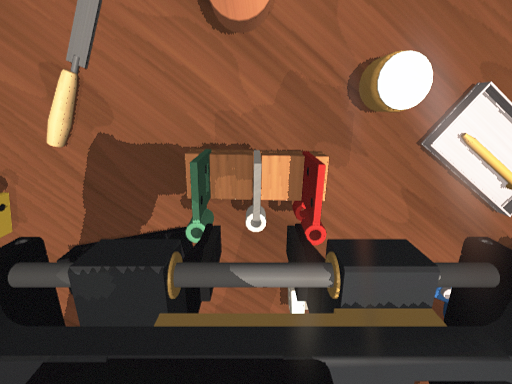

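The wrist view shows the bright leaf upright between green (left) and red (right): knuckle ring at about (256,222), plate end at about (257,152). This matches the prediction to within a few pixels. Next I'll measure it at sub-pixel precision.

```bash
python3 - <<'E'
from h import *
d=np.load('w1.npz');c=(d['K'],d['R'],d['t']);im=cv2.imread('pics/w1.png')
h=cv2.cvtColor(im,cv2.COLOR_BGR2HSV)
m=((h[...,1]<60)&(h[...,2]>90)).astype(np.uint8);m[:, :235]=0;m[:,280:]=0;m[:145]=0;m[236:]=0
for r in range(146,236,4):
    x=np.flatnonzero(m[r]);print(r,(x.min(),x.max(),len(x)) if len(x) else None, end=' ')
k=im[205:240,240:275].copy();cv2.imwrite('pics/k.png',cv2.resize(im[140:240,210:310],None,fx=6,fy=6,interpolation=cv2.INTER_CUBIC))
# ring
m2=m.copy();m2[:211]=0
ys,xs=np.nonzero(m2);(cx,cy),r=cv2.minEnclosingCircle(np.c_[xs,ys].astype(np.float32));print('\nring',cx,cy,r, ys.min(),ys.max())
E
```

```text
146 None 150 (np.int64(254), np.int64(259), 4) 154 (np.int64(254), np.int64(259), 6) 158 (np.int64(254), np.int64(260), 7) 162 (np.int64(254), np.int64(260), 7) 166 (np.int64(254), np.int64(260), 7) 170 (np.int64(254), np.int64(260), 7) 174 (np.int64(254), np.int64(260), 7) 178 (np.int64(254), np.int64(260), 7) 182 (np.int64(253), np.int64(260), 8) 186 (np.int64(253), np.int64(260), 8) 190 (np.int64(253), np.int64(260), 8) 194 (np.int64(253), np.int64(260), 8) 198 (np.int64(253), np.int64(259), 7) 202 (np.int64(253), np.int64(259), 7) 206 (np.int64(250), np.int64(260), 11) 210 (np.int64(247), np.int64(263), 17) 214 (np.int64(246), np.int64(264), 19) 218 (np.int64(246), np.int64(265), 20) 222 (np.int64(246), np.int64(265), 20) 226 (np.int64(247), np.int64(265), 19) 230 (np.int64(250), np.int64(261), 12) 234 None 
ring 255.44366455078125 219.4859161376953 12.050894737243652 211 231
```

View pics/k.png

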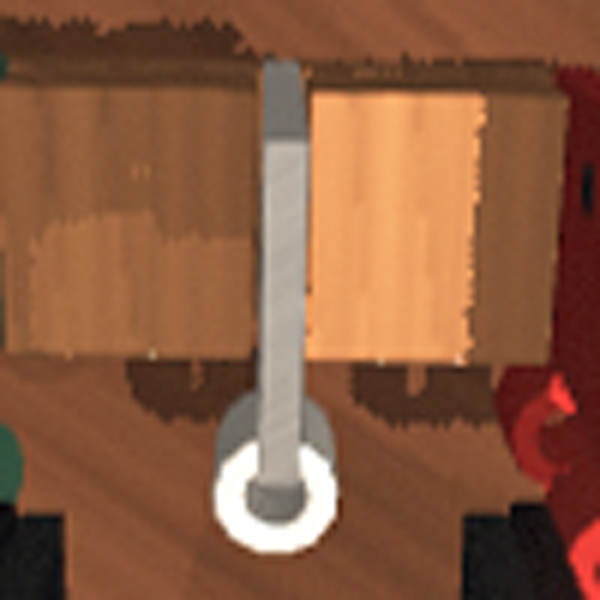

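The crop shows the top edge running from (257,163) to (256.1,219), with the knuckle ring centred at about (255.6,221.4).

```bash
python3 - <<'E'
from h import *
d=np.load('w1.npz');c=(d['K'],d['R'],d['t'])
a=onz(c,(257,163),.111);b=onz(c,(256.2,213),.111);k=onz(c,(255.6,221.4),.0795)
print(a,b,k,np.linalg.norm((a-k)[:2]))
y=np.arctan2(*(a-k)[1::-1]);print(np.degrees(y),np.degrees(np.arctan2(*(a-b)[1::-1])))
u=np.array([np.cos(y),np.sin(y)]);g=((k[:2]+50*u/1e3)+(a[:2]-30*u/1e3))/2
s=arm.read_state();R=Ro.from_euler('xyz',s['orientation']).as_matrix()
print(g,'tool shift mm',1e3*R.T@(np.r_[g,.076]-s['ee_pos']),'turn',np.degrees(s['orientation'][2]-y))
E
```

```text
[0.55932418 0.23975565 0.111     ] [0.51574683 0.20673108 0.111     ] [0.49704244 0.19266125 0.0795    ] 0.07808263710433203
37.094786386260445 37.15623895661712
[0.5361597  0.22223981] tool shift mm [  0.47864818   2.48084644 146.38945112] turn 0.788968468224084
```

>>> play_rows([
  [[0.5,2,0],[0,0,0.8],0.5],
  [[0,0,15],[0,0,0],0.5],
  [[0,0,15],[0,0,0],0.5],
  [[0,0,15],[0,0,0],0.5],
  [[0,0,15],[0,0,0],0.5],
  [[0,0,15],[0,0,0],0.5],
  [[0,0,15],[0,0,0],0.5],
  [[0,0,15],[0,0,0],0.5],
  [[0,0,15],[0,0,0],0.5],
  [[0,0,15],[0,0,0],0.5],
  [[0,0,11],[0,0,0],0.5],
  [[0,0,0],[0,0,0],0.5],
])

```text
clock: 4.12
ee_pos: [0.5345, 0.2218, 0.0741]
orientation: [-3.141, 0.004, 0.644]
contact_force: [0.0, -0.4, 0.0]
finger_gap: 0.0437
grasp_force: 0.0
```

>>> play_rows([
  [[0,0,0],[0,0,0],0.7],
  [[0,0,0],[0,0,0],0.8],
  [[0,0,0],[0,0,0],0.85],
  [[0,0,0],[0,0,0],0.9],
  [[0,0,0],[0,0,0],1],
  [[0,0,0],[0,0,0],1],
  [[0,0,0],[0,0,0],1],
  [[0,0,0],[0,0,0],1],
], newtons=35)

```text
clock: 4.78
ee_pos: [0.5365, 0.2226, 0.077]
orientation: [3.141, -0.001, 0.644]
contact_force: [0.8, -0.4, 1.7]
finger_gap: 0.0077
grasp_force: 34.9
```

>>> play_rows([
  [[0,0,-4],[0,0,0],1],
  [[0,0,-8],[0,0,0],1],
  [[0,0,-12],[0,0,0],1],
  [[0,0,-15],[0,0,0],1],
  [[0,0,-15],[0,0,0],1],
  [[0,0,-15],[0,0,0],1],
  [[0,0,-15],[0,0,0],1],
  [[0,0,-15],[0,0,0],1],
  [[0,0,-12],[0,0,0],1],
  [[0,0,-9],[0,0,0],1],
  [[0,0,-3],[0,0,0],1],
  [[0,0,0],[0,0,0],1],
])

```text
clock: 5.78
ee_pos: [0.5364, 0.2228, 0.2004]
orientation: [3.142, -0.001, 0.644]
contact_force: [-0.7, -0.1, -6.0]
finger_gap: 0.0073
grasp_force: 34.9
```

```bash
python3 - <<'E'
from h import *
s=arm.read_state();R=Ro.from_euler('xyz',s['orientation']).as_matrix();print(s['ee_pos'],s['orientation'],s['contact_force'])
j=np.array([.5507,-.1919]);y=np.radians(105.2);u=np.array([np.cos(y),np.sin(y)])
g=j+u*(.050+.075)
print(g,'shift',1e3*R.T@np.r_[g-s['ee_pos'][:2],0],'turn',np.degrees(s['orientation'][2]-y))
E
```

```text
[0.53639926 0.22280146 0.20042007] [ 3.14159067e+00 -1.41080078e-03  6.43786241e-01] [-0.6835039  -0.14922713 -6.01165499]
[ 0.51792635 -0.07127294] shift [-191.28668639  224.12124674   -0.26942335] turn -68.31376550796811
```

>>> play_rows([
  [[0,0,-20],[0,0,0],1],
  [[-8,8,-20],[0,0,0],1],
  [[-16,16,-20],[0,0,0],1],
  [[-22,22,-15],[0,0,0],1],
  [[-22,22,-10],[0,0,0],1],
  [[-22,22,-10],[0,0,0],1],
  [[-22,22,-5],[0,0,0],1],
  [[-22,22,0],[0,0,0],1],
  [[-22,22,0],[0,0,0],1],
  [[-22,22,0],[0,0,0],1],
  [[-22,22,0],[0,0,0],1],
  [[-22,22,0],[0,0,0],1],
])

```text
clock: 6.78
ee_pos: [0.4906, -0.0896, 0.2986]
orientation: [-3.14, 0.001, 0.644]
contact_force: [1.1, -0.6, -6.0]
finger_gap: 0.0076
grasp_force: 35.0
```

>>> play_rows([
  [[-22,22,0],[0,0,0],1],
  [[-22,22,0],[0,0,0],1],
  [[-22,22,0],[0,0,0],1],
  [[-20,20,0],[0,0,0],1],
  [[-15,15,0],[0,0,0],1],
  [[-8,8,0],[0,0,0],1],
  [[0,0,0],[0,0,0],1],
  [[0,0,0],[0,0,0],1],
])

```text
clock: 7.45
ee_pos: [0.4692, -0.241, 0.2987]
orientation: [-3.14, 0.001, 0.642]
contact_force: [1.5, 0.8, -5.8]
finger_gap: 0.0076
grasp_force: 35.0
```

```bash
python3 - <<'E'
from h import *
c,im=snap('wrist','w2'); np.savez('w2.npz',K=c[0],R=c[1],t=c[2])
s=arm.read_state();print(s['clock'],s['ee_pos'],s['orientation'],s['finger_gap'])
for p in((.5507,-.1919,.231),(.571,-.267,.231)):print(proj(c,p))
E
```

```text
7.5 [ 0.46981314 -0.23981998  0.29877726] [-3.13981775e+00  1.25389470e-04  6.43996503e-01] 0.007640645699246207
[266.28833593  92.47036139]
[353.49062296 129.42825113]
```

View pics/w2.png

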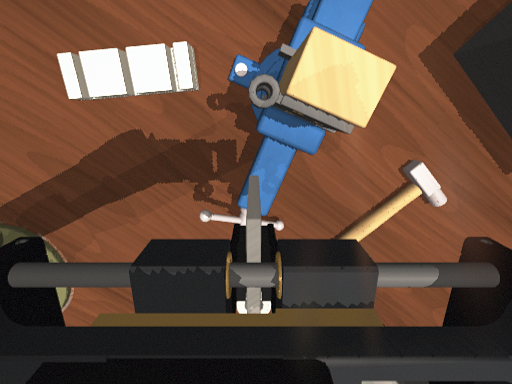

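The wrist view shows the jamb's upper rim at about (264,92), the fixed plate edge running to (352,130), and the held leaf's top edge at about x=254, with its knuckle at (253,308). One zoom will give precise values.

```bash
python3 - <<'E'
import cv2,numpy as np
a=cv2.imread('pics/w2.png')
A=cv2.resize(a[60:145,235:365],None,fx=6,fy=6,interpolation=cv2.INTER_CUBIC)
cv2.imwrite('pics/z2.png',A)
g=cv2.resize(cv2.cvtColor(a[60:125,235:300],cv2.COLOR_BGR2GRAY),None,fx=6,fy=6,interpolation=cv2.INTER_CUBIC)
c=cv2.HoughCircles(g,cv2.HOUGH_GRADIENT,1,100,param1=80,param2=15,minRadius=70,maxRadius=115)
print(c, None if c is None else ((c[0,0,:2]+.5)/6-.5+[235,60]))
E
```

```text
[[[185.5 188.5 101.5]]] [265.5  91. ]
```

View pics/z2.png

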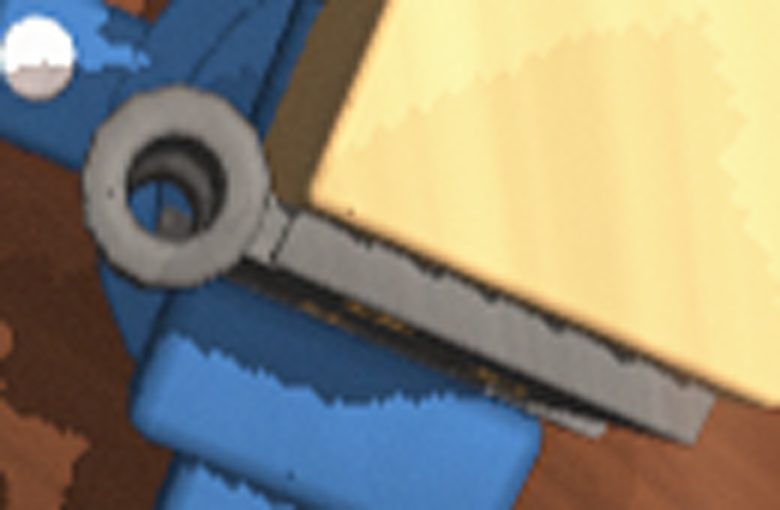

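Jamb rim centre is at (264.0,90.8) and the fixed plate's far end centre at (352.1,129.2). I'll work these into the target pose and check the held leaf's offset in the hand from the same image.

```bash
python3 - <<'E'
from h import *
d=np.load('w2.npz');c=(d['K'],d['R'],d['t']);im=cv2.imread('pics/w2.png')
j=onz(c,(264.0,90.75),.231);p=onz(c,(352.1,129.25),.231);print(j,p,np.linalg.norm(j-p),np.degrees(np.arctan2(*(j-p)[1::-1])))
s=arm.read_state();R=Ro.from_euler('xyz',s['orientation']).as_matrix()
h=cv2.cvtColor(im,cv2.COLOR_BGR2HSV);g=(h[...,1]<50)&(h[...,2]>60)
for r in range(176,240,4):
    x=np.flatnonzero(g[r,240:268])+240
    if len(x)>3:
        q=onz(c,((x.min()+x.max())/2,r),s['ee_pos'][2]+.034);print(r,x.min(),x.max(),int(h[r,254,2]),np.round(1e3*R.T@(q-s['ee_pos']),1)[:2])
E
```

```text
[ 0.55063098 -0.18966663  0.231     ] [ 0.57042025 -0.26598287  0.231     ] 0.0788402416203981 104.53696975747543
176 249 257 107 [50.2 -0.2]
180 249 258 108 [48.2  0.1]
184 249 258 107 [46.2  0. ]
188 249 258 108 [44.2  0. ]
192 248 258 107 [42.1 -0.2]
196 249 259 109 [40.1  0.3]
200 248 259 111 [38.  0.]
204 247 259 109 [35.9 -0.2]
208 241 259 109 [33.8 -1.7]
212 241 260 113 [31.6 -1.5]
216 240 260 113 [29.5 -1.8]
220 240 261 168 [27.3 -1.5]
224 240 267 165 [25.1 -0. ]
228 246 260 166 [22.8 -0.3]
232 246 260 168 [20.6 -0.3]
236 246 260 166 [18.3 -0.3]
```

>>> play_rows([
  [[6,-4,-5],[0,0,0],1],
  [[14,-10,-5],[0,0,0],1],
  [[20,-15,0],[0,0,0],1],
  [[20,-15,0],[0,0,0],1],
  [[20,-15,0],[0,0,0],1],
  [[20,-15,0],[0,0,0],1],
  [[20,-16,0],[0,0,0],1],
  [[14,-12,0],[0,0,0],1],
  [[8,-6,0],[0,0,-3],1],
  [[0,0,0],[0,0,-6],1],
  [[0,0,0],[0,0,-6.8],1],
  [[0,0,0],[0,0,-7],1],
])

```text
clock: 8.5
ee_pos: [0.5188, -0.0665, 0.3097]
orientation: [-3.141, -0.0, 1.051]
contact_force: [0.5, -0.2, -5.1]
finger_gap: 0.008
grasp_force: 35.0
```

>>> play_rows([
  [[0,0,0],[0,0,-7],1],
  [[0,0,0],[0,0,-7],1],
  [[0,0,0],[0,0,-7],1],
  [[0,0,0],[0,0,-7],1],
  [[0,0,0],[0,0,-7],1],
  [[0,0,0],[0,0,-6],1],
  [[0,0,0],[0,0,-4],1],
  [[0,0,0],[0,0,0],1],
  [[0,0,0],[0,0,0],1],
])

```text
clock: 9.25
ee_pos: [0.5187, -0.0675, 0.3096]
orientation: [-3.142, -0.001, 1.827]
contact_force: [-0.1, 0.2, -6.2]
finger_gap: 0.0077
grasp_force: 35.0
```

```bash
cat > go.py <<'E'
from h import *
import sys
y=np.radians(104.7);u=np.array([np.cos(y),np.sin(y),0])
s=arm.read_state();R=Ro.from_euler('xyz',s['orientation']).as_matrix()
T=np.array([.5506,-.1897,.197])+u*(.051+float(sys.argv[1])/1e3)
G=Ro.from_euler('xyz',[np.pi,0,y]).as_matrix()
print(s['clock'],s['ee_pos'],s['orientation'],s['contact_force'],'shift',np.round(1e3*R.T@(T-s['ee_pos']),1),'turn',np.round(np.degrees(Ro.from_matrix(R.T@G).as_rotvec()),2))
E
python3 go.py 75
```

```text
9.25 [ 0.51873632 -0.06749883  0.30963524] [-3.14151920e+00 -5.53547844e-04  1.82746146e+00] [-0.13177506  0.18837873 -6.15443708] shift [ -0.3  -0.2 112.6] turn [-0.   -0.03  0.01]
```

Aligned. Now I'll descend and go to 30 mm short.

>>> play_rows([
  [[0,0,8],[0,0,0],1],
  [[0,0,14],[0,0,0],1],
  [[0,0,16],[0,0,0],1],
  [[0,0,16],[0,0,0],1],
  [[0,0,16],[0,0,0],1],
  [[0,0,16],[0,0,0],1],
  [[0,0,14],[0,0,0],1],
  [[0,0,9],[0,0,0],1],
  [[0,0,3.5],[0,0,0],1],
  [[-15,0,0],[0,0,0],1],
  [[-20,0,0],[0,0,0],1],
  [[-10,0,0],[0,0,0],1],
])

```text
clock: 10.25
ee_pos: [0.5309, -0.1149, 0.1977]
orientation: [3.14, 0.002, 1.826]
contact_force: [-0.5, -1.2, -5.7]
finger_gap: 0.0077
grasp_force: 35.0
```

>>> play_rows([
  [[0,0,0],[0,0,0],1],
  [[0,0,0],[0,0,0],1],
  [[0,0,0],[0,0,0],1],
])

```text
clock: 10.5
ee_pos: [0.5303, -0.1116, 0.1972]
orientation: [3.141, -0.001, 1.828]
contact_force: [-0.2, 0.2, -6.6]
finger_gap: 0.0076
grasp_force: 35.0
```

```bash
python3 go.py 30; python3 - <<'E'
from h import *
c,im=snap('side','s2');ct,it=snap('top','t2')
y=np.radians(104.7);u=np.array([np.cos(y),np.sin(y),0]);J=np.array([.5506,-.1897,.183])
q=proj(c,J);print(q,proj(c,J+30e-3*u)); x,yy=np.int32(q)
print('top',proj(ct,J+[0,0,.048]))
A=cv2.resize(im[yy-40:yy+40,x-40:x+40,::-1],None,fx=5,fy=5,interpolation=cv2.INTER_CUBIC)
x2,y2=np.int32(proj(ct,J+[0,0,.048]));B=cv2.resize(it[y2-40:y2+40,x2-40:x2+40,::-1],None,fx=5,fy=5,interpolation=cv2.INTER_CUBIC)
print(x-40,yy-40,x2-40,y2-40);cv2.imwrite('pics/z3.png',np.hstack([A,B]))
E
```

```text
10.5 [ 0.53033104 -0.11162931  0.19720913] [ 3.14115381e+00 -8.88507250e-04  1.82769413e+00] [-0.21063255  0.15936851 -6.56341951] shift [ 0.3 -0.2  0.2] turn [ 0.03 -0.05  0.02]
[283.26029375 150.36726752] [282.31114372 154.03326332]
top [325.96813532 190.02054285]
243 110 285 150
```

View pics/z3.png

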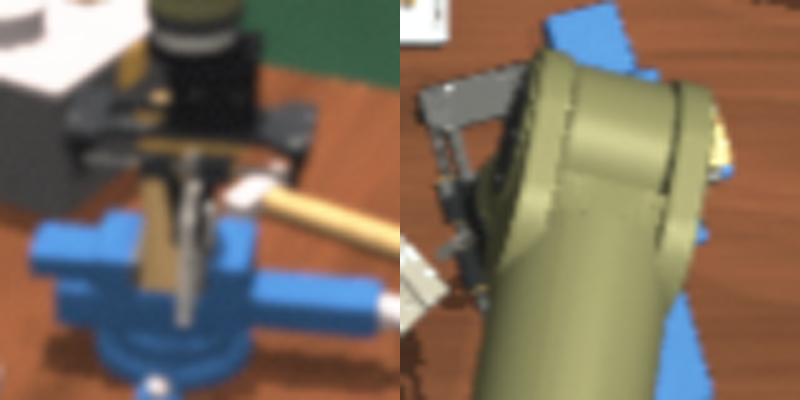

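The side view shows the leaf edge-on in front of the jamb, and the top view is hidden by the arm. So I'll insert slowly and watch the force.

>>> play_rows([
  [[-2,0,0],[0,0,0],1],
  [[-2,0,0],[0,0,0],1],
  [[-2,0,0],[0,0,0],1],
  [[-2,0,0],[0,0,0],1],
  [[-1,0,0],[0,0,0],1],
  [[0,0,0],[0,0,0],1],
])

```text
clock: 11.1
ee_pos: [0.5324, -0.1219, 0.1971]
orientation: [-3.142, 0.0, 1.826]
contact_force: [-0.2, -0.6, -5.2]
finger_gap: 0.0077
grasp_force: 35.0
```

>>> play_rows([
  [[-2,0,0],[0,0,0],1],
  [[-2,0,0],[0,0,0],1],
  [[-2,0,0],[0,0,0],1],
  [[-2,0,0],[0,0,0],1],
  [[-2,0,0],[0,0,0],1],
  [[0,0,0],[0,0,0],1],
])

```text
clock: 11.6
ee_pos: [0.535, -0.1318, 0.1971]
orientation: [3.142, 0.0, 1.826]
contact_force: [0.6, -0.2, -5.7]
finger_gap: 0.0078
grasp_force: 35.0
```

>>> play_rows([
  [[-2,0,0],[0,0,0],1],
  [[-2,0,0],[0,0,0],1],
  [[-2,0,0],[0,0,0],1],
  [[-2,0,0],[0,0,0],1],
  [[-2,0,0],[0,0,0],1],
  [[0,0,0],[0,0,0],1],
  [[0,0,0],[0,0,0],1],
  [[0,0,0],[0,0,0],1],
])

```text
clock: 12.27
ee_pos: [0.5375, -0.1407, 0.197]
orientation: [3.142, -0.0, 1.827]
contact_force: [-0.9, -0.3, -6.1]
finger_gap: 0.0075
grasp_force: 35.0
```

```bash
python3 go.py 0; python3 - <<'E'
from h import *
c,im=snap('wrist','w3');a=im[60:,150:400,::-1]
cv2.imwrite('pics/z4.png',cv2.resize(im[100:384,100:420,::-1],None,fx=2,fy=2))
y=np.radians(104.7);u=np.array([np.cos(y),np.sin(y),0]);J=np.array([.5506,-.1897,.231]);print(proj(c,J),proj(c,J+.0155*u),proj(c,J+.08*u))
E
```

```text
12.2667 [ 0.53748698 -0.14068502  0.19701661] [ 3.14158150e+00 -2.13851214e-04  1.82709680e+00] [-0.86175814 -0.31772342 -6.08159065] shift [0.3 0.2 0. ] turn [ 0.   -0.01 -0.02]
[253.94013992 343.79133822] [253.92456891 322.61755362] [253.84856929 219.27167743]
```

View pics/z4.png

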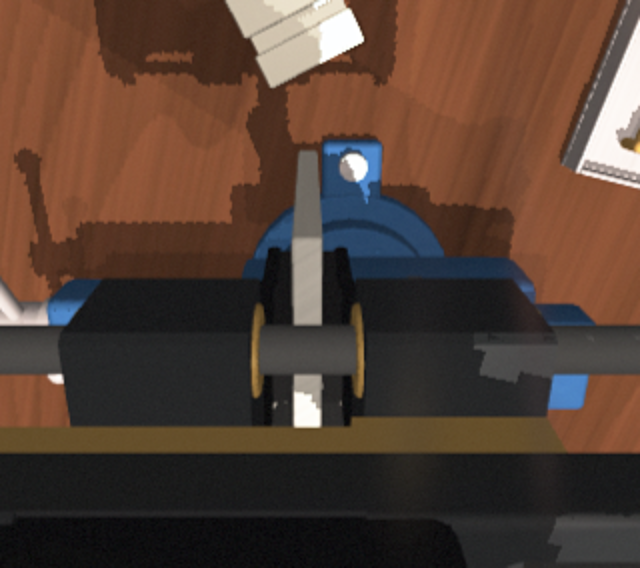

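No contact yet. I'll probe gently to confirm the clearance, starting towards the fixed plate (2.5 mm expected).

>>> play_rows([
  [[-0.5,0,0],[0,0,0],1],
  [[-0.5,0,0],[0,0,0],1],
  [[-0.5,0,0],[0,0,0],1],
  [[0,0,0],[0,0,0],1],
  [[0,0,0],[0,0,0],1],
  [[0,0,0],[0,0,0],1],
])

```text
clock: 12.82
ee_pos: [0.5379, -0.1422, 0.1971]
orientation: [3.142, -0.0, 1.827]
contact_force: [-0.7, -0.6, -5.4]
finger_gap: 0.0077
grasp_force: 35.0
```

>>> play_rows([
  [[-0.5,0,0],[0,0,0],1],
  [[0,0,0],[0,0,0],1],
  [[0,0,0],[0,0,0],1],
  [[0,0,0],[0,0,0],1],
])

```text
clock: 13.15
ee_pos: [0.538, -0.1427, 0.1971]
orientation: [3.142, -0.0, 1.827]
contact_force: [-1.0, -0.4, -6.0]
finger_gap: 0.0079
grasp_force: 35.0
```

>>> play_rows([
  [[-0.5,0,0],[0,0,0],1],
  [[0,0,0],[0,0,0],1],
  [[0,0,0],[0,0,0],1],
  [[0,0,0],[0,0,0],1],
])

```text
clock: 13.48
ee_pos: [0.5381, -0.1432, 0.1971]
orientation: [3.141, -0.0, 1.827]
contact_force: [-1.0, 1.1, -5.5]
finger_gap: 0.0076
grasp_force: 35.0
```

>>> play_rows([
  [[-0.5,0,0],[0,0,0],1],
  [[0,0,0],[0,0,0],1],
  [[0,0,0],[0,0,0],1],
])

```text
clock: 13.73
ee_pos: [0.5382, -0.1433, 0.197]
orientation: [-3.142, -0.001, 1.827]
contact_force: [-0.7, 0.7, -4.9]
finger_gap: 0.0075
grasp_force: 35.0
```

>>> play_rows([
  [[-0.4,0,0],[0,0,0],1],
  [[0,0,0],[0,0,0],1],
  [[0,0,0],[0,0,0],1],
])

```text
clock: 13.98
ee_pos: [0.5382, -0.1433, 0.197]
orientation: [-3.141, -0.001, 1.828]
contact_force: [-1.3, 3.0, -5.1]
finger_gap: 0.0078
grasp_force: 35.0
```

Contact came 2.5 mm past the nominal pose, so nominal is right. I'll back off and probe vertically.

>>> play_rows([
  [[1.5,0,0],[0,0,0],1],
  [[1.7,0,0],[0,0,0],1],
  [[0,0,0],[0,0,0],1],
  [[0,0,0.6],[0,0,0],1],
  [[0,0,0.6],[0,0,0],1],
  [[0,0,0.3],[0,0,0],1],
  [[0,0,0],[0,0,0],1],
  [[0,0,0],[0,0,0],1],
  [[0,0,0],[0,0,0],1],
])

```text
clock: 14.73
ee_pos: [0.5376, -0.1411, 0.1956]
orientation: [3.141, 0.0, 1.827]
contact_force: [0.7, 0.5, -6.4]
finger_gap: 0.0078
grasp_force: 35.0
```

>>> play_rows([
  [[0,0,-0.6],[0,0,0],1],
  [[0,0,-0.6],[0,0,0],1],
  [[0,0,-0.6],[0,0,0],1],
  [[0,0,-0.6],[0,0,0],1],
  [[0,0,-0.6],[0,0,0],1],
  [[0,0,0],[0,0,0],1],
  [[0,0,0],[0,0,0],1],
  [[0,0,0],[0,0,0],1],
])

```text
clock: 15.4
ee_pos: [0.5376, -0.141, 0.1985]
orientation: [3.142, -0.0, 1.827]
contact_force: [-0.2, -0.4, -5.8]
finger_gap: 0.0084
grasp_force: 35.0
```

Free 1.5 mm both ways, so height is centred to within 1 mm. I'll return to the middle, settle and hand in.

>>> play_rows([
  [[0,0,0.7],[0,0,0],1],
  [[0,0,0.8],[0,0,0],1],
  [[0,0,0],[0,0,0],1],
  [[0,0,0],[0,0,0],1],
  [[0,0,0],[0,0,0],1],
  [[0,0,0],[0,0,0],1],
  [[0,0,0],[0,0,0],1],
  [[0,0,0],[0,0,0],1],
])

```text
clock: 16.07
ee_pos: [0.5376, -0.141, 0.1971]
orientation: [3.142, -0.0, 1.827]
contact_force: [0.3, 0.3, -6.2]
finger_gap: 0.0075
grasp_force: 35.0
```

```bash
python3 go.py 0; python3 -c "
from rig import workorder;print(workorder.hand_in())"
```

```text
16.0667 [ 0.53756142 -0.14097942  0.19707771] [ 3.14152479e+00 -6.14667467e-05  1.82705015e+00] [ 0.31228543  0.30827708 -6.18759926] shift [0.6 0.2 0.1] turn [ 0.   -0.   -0.02]
the job is handed in; nothing more can be done
None
```

I handed the job in at 16 s, with the leaf gripped at 35 N and its knuckle between the two jamb knuckles. Gentle probing put it within about 1 mm of centre in height and towards the fixed plate; the third direction rests on the camera measurements, and no verdict was shown.

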